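# Slide a contact carrier home under its leaf spring

## Task

The blue carrier with the copper nose stands too high on the sprung white plate of the test fixture. With the fingertips press its ribbed thumb pad down hard and, keeping it pressed, push it along the slide so that its nose passes under the bridge and the brass leaf spring, until it is fully home and the white plate has sprung up behind it; then take the hand away. Only press and push the carrier, never lift it out, and leave the parts standing round the fixture where they are.

Things in the scene. Friction and masses are not known exactly. Their poses are not given: they have to be found in the camera images.
- fixture: Fixed test fixture, aluminium base 222x92 mm with a straight slide. Origin on the worktop mid-plate; x = push direction (white lifter plate to red end stop), z up. In its frame, mm: slide floor z 22 from x -32 on; dark side guides, inner faces y +-29.5, outer +-37.5, tops z 36; rear wall face x -99, top z 36; bridge x 36 to 48, z 36 to 48; end stop face x 100, top z 36.
- carrier: Loose blue carrier, 0.1 kg, 122 (its x, to the nose) x 56 mm, 1.5 mm play per side. Origin on the underside, 55 mm from the rear. Starts on the raised lifter, underside 30 mm above the worktop; pressed down 22 mm. Nose, x -1 to 67: 10 mm high, copper top; at the start 4 mm too high for the bridge. Home: origin at x +23 to +33 mm in the fixture's frame (33 = at the stop), a push of 59 to 75 mm.
- pad (a point): Middle of the carrier's flat ribbed thumb pad (carrier x -55 to -9 mm, 18 mm above its underside): 48 mm above the worktop at the start, 40 mm fully pressed. This point is at carrier x -31.
- bridge (a point): Middle of the lower edge of the dark bridge bar's entry side, 36 mm above the worktop (fixture x +36 mm). The opening under it is 14 mm high above the slide floor.
- stop (a point): Foot of the red end stop's face, middle of the slide, at the slide floor's height of 22 mm (fixture x +100 mm).
- lifter (a joint): White sprung lifter plate, fixture x -97.5 to -32 mm. 0 = up (top 30 mm above the worktop), 0.008 m = down, level with the slide floor. Pushes up with 7 N when up, 11 N when down; near the end of the push, holding the carrier down takes about 15 to 22 N at the pad. Springs up behind the carrier once its rear end has passed.
- leaf (a joint): Brass leaf spring, 30 mm wide, hinged under the bridge at fixture x +44 mm, sloping down in the push direction to its toe at x +76, 5 mm above the slide floor. In rad: 0 = hanging free, about 0.15 with the carrier's nose under it; presses the nose down with about 3 N.
- capacitor_a: Dark blue cylindrical capacitor, 25 mm across, 40 mm high, loose, standing by the rear end of the fixture; origin under its centre. To be left alone.
- relay_box: Blue relay, 12 x 29 x 26 mm high, loose, by the end-stop end of the fixture; origin under its centre. To be left alone.
- battery_9v: Dark green block battery, 26 x 51 x 18 mm high, loose, lying beside the fixture on the side away from the robot; origin under its centre. To be left alone.
- ridge (a point): Top middle of the full-width thumb ridge at the pad's front end, 25 mm above the carrier's underside (7 mm above the pad). Its upright rear face is at carrier x -9 mm (this point); it slopes down forwards to x +1. A fingertip on the pad pushes forwards against it.

How it is judged:
By the outcome, as a careful person would: the job done as asked, in the order asked, and still so for the second after the job is handed in, with the robot touching nothing.
It also fails if it takes over 29 s, if anything falls off the work surface, if the arm or the gripper's body presses on something with over 40 N, if the wrist force passes 120 N, or if a joint passes its speed limit or range.

## Robot

A 6-joint arm with a two-finger parallel gripper is mounted at the origin on a cart in front of the work surface, level with it; the furniture and walls round the work are solid. World frame = base frame: x ahead of the robot, y to its left, z up, the work surface at z = 0. Lengths are in m, angles in rad, forces in N, time in s.
With the tool pointing down it reaches from about 0.275 to 0.75 m from the base axis. Payload 10.2 kg.
Tool frame: the origin (TCP) lies on the centre line of the jaws, within the pads' length; the fingertips stand 11 mm ahead of it and the grasp point (between the pads) lies 8 mm behind it (tcp_to_tips is the distance from the TCP to the fingertips, in m); z points along the fingers, y is the direction in which the jaws open and shut (so a half turn about z gives the same grasp; the last joint's range is limited). The gripper opens to 88 mm and grips with 3 to 60 N. Pads are 18 mm wide; open, the fingers measure 123 mm over their backs; the gripper's body (75 mm by 187 mm) begins 45 mm behind the grasp point.
Start: joints at [-1.427, 0.313, 1.498, -0, 1.331, -0.223], TCP at [0.188, -0.49, 0.25] pointing down, gripper open.
Joint ranges: [-2.94, 2.94], [-0.97, 2.17], [0.19, 2.56], [-1.23, 4.37], [0.02, 3.11], [-2.88, 2.88]. Speed limits (rad/s): [2.39, 2.39, 3.01, 3.14, 3.14, 3.14].

## Interface

Orientations are given as a unit quaternion [w, x, y, z].
In Python, from workcell import get_obs, read_camera, camera_info, hand_in, tcp_to_tips gives the robot as it stands.
- The arm moves only by the tool jog_arm, never from a script. Its argument "steps" is a list of rows, each a list of 3 entries, a list of its own where there are three numbers: the opening in per cent of the stroke, from 0 (shut) to 100 (fully open), then the shift along the tool's x, y, z in cm, then the turn about the tool's z in rad. A call has 1 to 5 rows; each row is the pose to reach, as a shift and turn from the pose commanded when the call began, along the tool's axes at that moment; what a row does not reach only later rows make up. A row lasts 1/8 s, in which the tool goes at most 62.5 mm and 10.7 degrees, less where a joint would pass 70% of its speed; a pose out of reach is approached as far as the arm can. A call with a gripper value outside its range is refused whole. The fingers move at their own pace and stop on an object; "newtons" is the grip in N (left out, the last holds). Time passes only in rows, so rows that repeat a pose let the fingers close. It gives the time, the measured TCP pose, the force and the opening at its end, in the units of the state.
- get_obs(): the state, without advancing time (a new reading comes with each control period).
- read_camera(name): name is "scene" or "top" or "wrist"; returns the picture (400x640x3 uint8, red, green, blue); there is no depth.
- camera_info(name): a dict with "mtx" (3x3 intrinsics, pixels), "eye" and "orientation" of the camera in the world. Camera axes: x right, y down, z forward; pixel columns grow to the right and rows downward; lengths in m; the calibration is good to about 2 mm. A picture is of the moment at which its call begins: read the wrist's pose just before it. camera_info takes no time and is no camera call; for the wrist camera it gives the pose at the moment of the call.
- hand_in(): hands the job in, once; it reports no verdict.
The state is a dict: "time": time; "q": joint angles; "joint_vel": joint speeds; "effort": joint torques, N m; "ee_pos": TCP position; "ee_rot": TCP orientation; "ft_force": force on the tool from outside, world axes, zero at the start; "torque": the same for the moment, N m; "finger_gap": opening from 0.0 (shut) to 1.0 (fully open).
Only numpy, scipy, OpenCV 4.12 (cv2) and the standard library are available. Lean on these libraries where they do the work, as an engineer would, in place of code of your own. Each camera call takes 0.05 s, during which the arm holds its last target.

## Working session

There is one attempt and no reset: what is moved stays moved. The work goes in short steps, Python scripts to look and compute and a tool call to move; the robot and the scene stay as the last step left them, time stands still between calls to the robot, and variables do not carry over. Pictures are saved under pics/ and viewed, and the job is handed in when it is done.

Besides the shell and the picture viewer there is one more tool, called after "Emit:" by a JSON object that holds its "name" and its "arguments", one argument or row to a line. jog_arm: Moves the arm, as the interface text tells. Its arguments: {"type":"object","properties":{"steps":{"type":"array"},"newtons":{"type":"number"}},"required":["steps"]}

```bash
mkdir -p pics; ls; python3 - <<'E'
from workcell import *
import cv2
print(get_obs(), tcp_to_tips)
for n in ("scene","top"):
    im=read_camera(n); cv2.imwrite(f"pics/{n}0.png",im[:,:,::-1]); print(n,camera_info(n))
print(camera_info("wrist"))
E
```

```text
pics
{'time': 0.0, 'q': array([-1.42742304e+00,  3.13443804e-01,  1.49841962e+00,  9.10301027e-06,
        1.33099001e+00, -2.23408985e-01]), 'joint_vel': array([-0.00061803, -0.00026795, -0.00104733,  0.00107756,  0.00224227,
        0.00145277]), 'effort': array([-3.46231154e-04, -4.02212727e+01, -2.52267766e+01,  6.94537838e-02,
        3.53622087e-02, -8.70548297e-05]), 'ee_pos': array([ 0.18822542, -0.48985718,  0.2491708 ]), 'ee_rot': array([-6.29707874e-04,  9.83230926e-01,  1.82363781e-01,  2.96371354e-05]), 'ft_force': array([-0.2640532 ,  0.03657421, -1.18531891]), 'torque': array([-0.02026567,  0.00600429,  0.00242534]), 'finger_gap': 0.997292200946433} 0.011
scene {'mtx': array([[481.41351323,   0.        , 312.54125005],
       [  0.        , 481.41351323, 202.32669048],
       [  0.        ,   0.        ,   1.        ]]), 'eye': array([0.10649757, 0.4454104 , 0.76886511]), 'orientation': array([ 0.13389936, -0.35195311,  0.86837404, -0.32268638])}
top {'mtx': array([[485.61380842,   0.        , 318.63828108],
       [  0.        , 485.61380842, 195.99055168],
       [  0.        ,   0.        ,   1.        ]]), 'eye': array([0.4840175, 0.0141732, 1.1123451]), 'orientation': array([ 0.02534015, -0.70598619,  0.70767675, -0.01161873])}
{'mtx': array([[298.75627966,   0.        , 318.23118897],
       [  0.        , 298.75627966, 199.0355809 ],
       [  0.        ,   0.        ,   1.        ]]), 'eye': array([ 0.25157453, -0.46673373,  0.38392458]), 'orientation': array([ 0.1079061 ,  0.81706747, -0.56127548, -0.07567598])}
```

View pics/scene0.png

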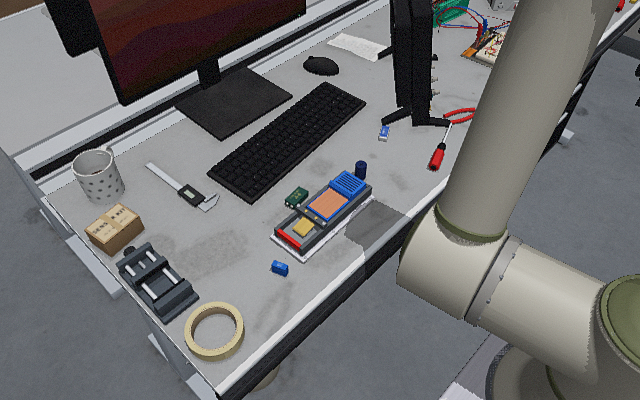

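View pics/top0.png

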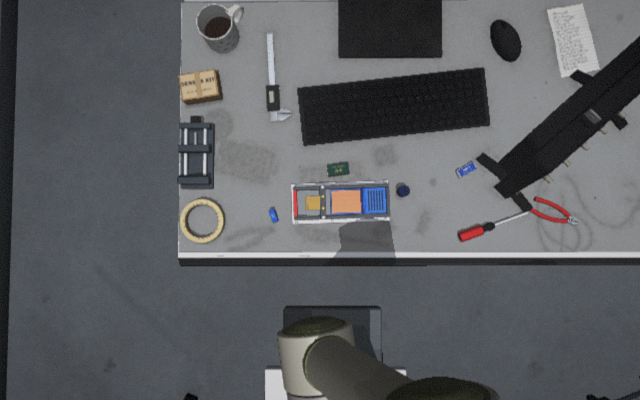

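```bash
cat > h.py <<'E'
import numpy as np, cv2
from workcell import *
from scipy.spatial.transform import Rotation as R
def rot(q): return R.from_quat([q[1],q[2],q[3],q[0]]).as_matrix()
def ray(info,u,v,z):
    d=rot(info["orientation"])@np.linalg.inv(info["mtx"])@np.array([u,v,1.]); e=info["eye"]
    return e+d*(z-e[2])/d[2]
def proj(info,P):
    p=(rot(info["orientation"]).T@(np.atleast_2d(P)-info["eye"]).T); p=info["mtx"]@p; return (p[:2]/p[2]).T
E
python3 - <<'E'
import cv2
a=cv2.imread("pics/top0.png")[165:240,260:420]; cv2.imwrite("pics/t0c.png",cv2.resize(a,None,fx=5,fy=5,interpolation=cv2.INTER_CUBIC))
a=cv2.imread("pics/scene0.png")[150:280,250:410]; cv2.imwrite("pics/s0c.png",cv2.resize(a,None,fx=4.5,fy=4.5,interpolation=cv2.INTER_CUBIC))
E
```

```text
(no output)
```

View pics/t0c.png

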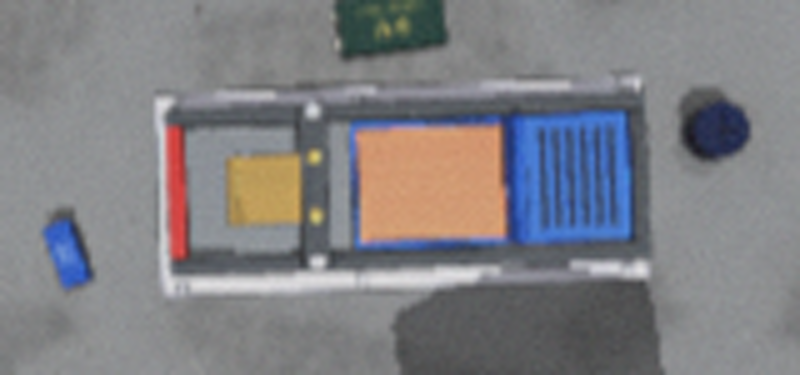

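View pics/s0c.png

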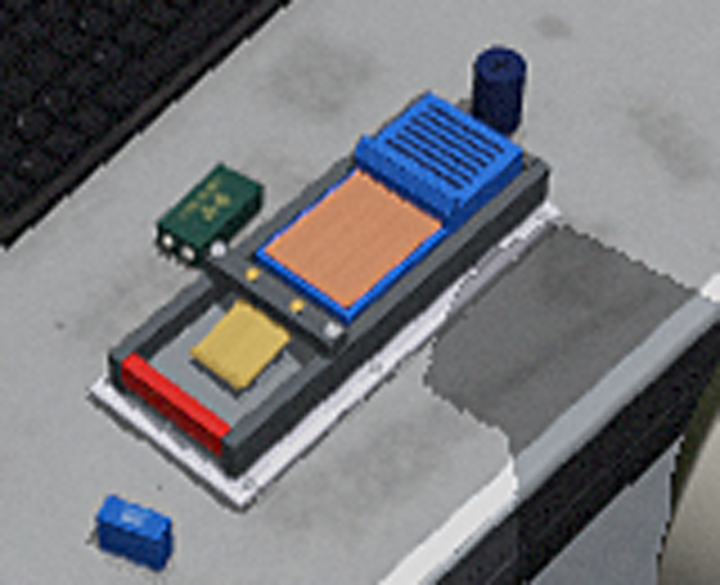

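```bash
cat > fit.py <<'E'
from h import *
from scipy.optimize import least_squares
i=camera_info("top"); s=camera_info("scene")
# fixture pts & pixels
T=[((100,-29.5,36),(180,125)),((100,29.5,36),(187,258)),((36,0,48),(329,190)),((48,0,48),(302,190)),((-110.9,-46,'b'),(640,78)),((-110.9,46,'b'),(650,277)),((110.9,-46,'b'),(157,97)),((110.9,46,'b'),(165,295))]
S=[((100,-29.5,36),(127,357)),((100,29.5,36),(225,440)),((110.9,46,'b'),(240,508)),((110.9,-46,'b'),(92,388)),((-110.9,46,'b'),(557,215))]
def world(p,P):
    x,y,t=p[:3]; q=np.array([[a,b,p[3] if c=='b' else c] for a,b,c in P],float)/1000
    c,sn=np.cos(t),np.sin(t)
    return np.c_[x+c*q[:,0]-sn*q[:,1],y+sn*q[:,0]+c*q[:,1],q[:,2]]
def res(p):
    a=proj(i,world(p,[k[0] for k in T]))-(np.array([k[1] for k in T])-2)/5-[260,165]
    b=proj(s,world(p,[k[0] for k in S]))-(np.array([k[1] for k in S])-1.75)/4.5-[250,150]
    return np.r_[a.ravel(),b.ravel()] if use==2 else (a.ravel() if use==0 else b.ravel())
for use in (0,1,2):
    r=least_squares(res,[0.47,0,1.57,8],loss='soft_l1'); print(r.x.round(4)); print(res(r.x).reshape(-1,2).round(1).tolist())
p=r.x
inv=lambda w:(np.array([[np.cos(p[2]),np.sin(p[2])],[-np.sin(p[2]),np.cos(p[2])]])@(w[:2]-p[:2])*1000).round(1)
for n,u,v,z in [("pad rear",632,175,48),("ridge top rear",516,180,55),("nose tip top",355,185,40),("copper rear",507,185,40)]:
    print(n,inv(ray(i,(u-2)/5+260,(v-2)/5+165,z/1000)))
for x in (-40,-9-38,100): print(x,world(p,[(x,0,48)]))
for n,u,v,z in [("cap",717,128,.04),("relay",66,250,.026),("bat",390,25,.018)]: print(n,ray(i,(u-2)/5+260,(v-2)/5+165,z), inv(ray(i,(u-2)/5+260,(v-2)/5+165,z)))
E
python3 fit.py
```

```text
[ 0.5283 -0.0146  1.6076 -3.3794]
[[-0.1, 0.3], [-0.5, 0.2], [-0.6, -0.8], [-0.7, -0.6], [0.4, -0.0], [0.3, 0.2], [0.7, 0.1], [0.5, 0.4]]
[ 0.5264 -0.0117  1.6055  9.7397]
[[-0.2, 0.4], [0.4, -1.2], [-0.1, 0.1], [-1.5, 0.5], [1.3, -0.4]]
[ 0.5281 -0.014   1.607   5.873 ]
[[-0.4, 0.4], [-0.8, 0.3], [-0.9, -0.7], [-1.0, -0.5], [0.6, -0.2], [0.5, 0.3], [0.1, -0.2], [-0.1, 0.5], [0.1, -0.7], [0.7, -2.4], [0.2, 0.1], [-1.0, 0.7], [1.2, -0.2]]
pad rear [-98.7   0.3]
ridge top rear [-47.5   0.8]
nose tip top [22.5 -0.4]
copper rear [-44.5   2.2]
-40 [[ 0.52954709 -0.05394028  0.048     ]]
-47 [[ 0.52980052 -0.06093569  0.048     ]]
100 [[0.52447854 0.08596794 0.048     ]]
cap [ 0.55240591 -0.15118518  0.04      ] [-138.   -19.3]
relay [0.49944252 0.13799354 0.026     ] [152.9  23.1]
bat [ 0.60095437 -0.00764182  0.018     ] [  3.7 -73. ]
```

Emit:
{"name": "jog_arm", "arguments": {
  "steps": [
    [0,[3.6,-3.1,0.5],-0.18],
    [0,[7.2,-6.2,1],-0.36],
    [0,[10.8,-9.3,1.5],-0.54],
    [0,[14.4,-12.4,2],-0.72],
    [0,[18,-15.6,3],-0.9]
  ],
  "newtons": 20
}}

```text
time: 0.72
ee_pos: [0.3009, -0.2786, 0.2196]
ee_rot: [0.0, 0.804, 0.594, 0.0]
ft_force: [1.0, -1.1, -0.2]
finger_gap: 0.457
```

Emit:
{"name": "jog_arm", "arguments": {
  "steps": [
    [0,[5.1,3.2,1],-0.07],
    [0,[10.3,6.4,2],-0.14],
    [0,[15.5,9.6,3],-0.2],
    [0,[20.7,12.8,4],-0.27],
    [0,[25.9,15.9,5],-0.34]
  ]
}}

```text
time: 1.35
ee_pos: [0.5309, -0.0787, 0.1692]
ee_rot: [-0.0, 0.693, 0.721, -0.0]
ft_force: [-0.1, -1.4, -0.1]
finger_gap: 0.003
```

Emit:
{"name": "jog_arm", "arguments": {
  "steps": [
    [0,[0,0,0],0],
    [0,[0,0,0],0]
  ]
}}

```text
time: 1.6
ee_pos: [0.5291, -0.0807, 0.1695]
ee_rot: [-0.0, 0.694, 0.72, -0.0]
ft_force: [0.4, -0.3, 0.3]
finger_gap: 0.003
```

```bash
python3 - <<'E'
from h import *
o=get_obs(); print(o["time"],o["ee_pos"],o["ee_rot"],o["ft_force"],o["finger_gap"])
w=camera_info("wrist"); print(w["eye"])
cv2.imwrite("pics/w1.png",read_camera("wrist")[:,:,::-1])
cv2.imwrite("pics/s1.png",cv2.resize(read_camera("scene")[100:300,220:460,::-1],None,fx=3.3,fy=3,interpolation=cv2.INTER_CUBIC))
# predicted points
p=[.5281,-.014,1.607]
def W(x,y,z):
    c,s=np.cos(p[2]),np.sin(p[2]); return [p[0]+(c*x-s*y)/1e3,p[1]+(s*x+c*y)/1e3,z/1e3]
for n,q in dict(stopL=(100,-29.5,36),stopR=(100,29.5,36),br36=(36,0,48),br48=(48,0,48),ridgeL=(-49,-28,55),ridgeR=(-49,28,55),padrearL=(-95,-28,48),padrearR=(-95,28,48)).items(): print(n,proj(w,W(*q)).round(0))
E
```

```text
1.6 [ 0.52909275 -0.0806723   0.16949478] [-3.24201035e-04  6.94380586e-01  7.19607817e-01 -2.92404729e-04] [ 0.37578746 -0.29458665  0.31479669] 0.0027941205596465077
[ 0.52750747 -0.01439073  0.30418188]
stopL [[357. -15.]]
stopR [[281. -15.]]
br36 [[319.  71.]]
br48 [[319.  55.]]
ridgeL [[352. 178.]]
ridgeR [[286. 178.]]
padrearL [[350. 226.]]
padrearR [[288. 226.]]
```

View pics/w1.png

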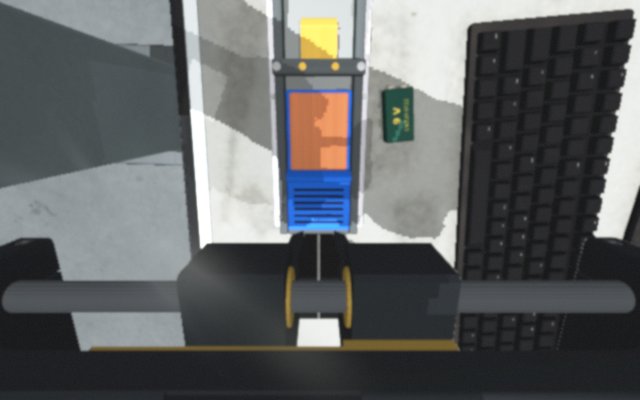

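View pics/s1.png

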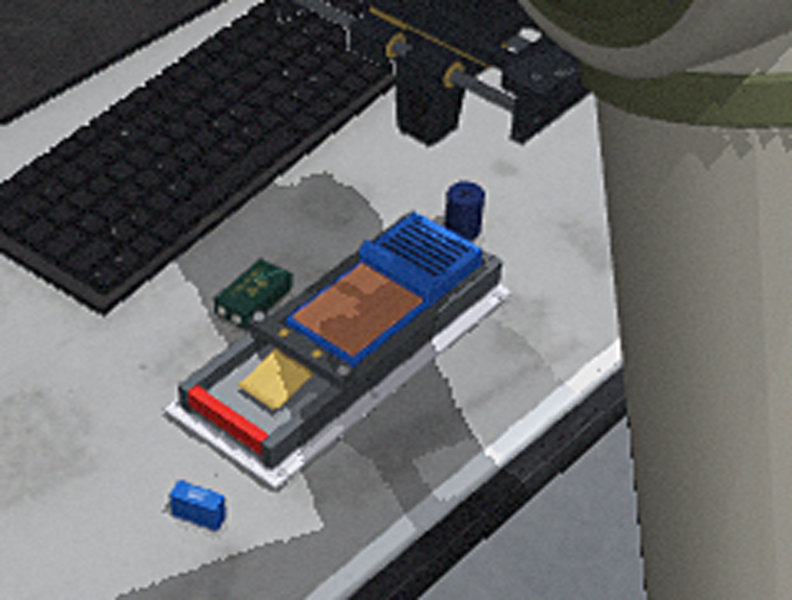

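Emit:
{"name": "jog_arm", "arguments": {
  "steps": [
    [0,[0,0,4],0],
    [0,[0,0,7.5],0],
    [0,[0,0,10],0],
    [0,[0,0,10.3],0],
    [0,[0,0,10.3],0]
  ]
}}

```text
time: 2.33
ee_pos: [0.5298, -0.0811, 0.0678]
ee_rot: [0.001, 0.695, 0.719, 0.0]
ft_force: [0.1, -0.3, 0.2]
finger_gap: 0.002
```

```bash
python3 - <<'E'
from h import *
o=get_obs(); print(o["time"],o["ee_pos"],o["ft_force"])
w=camera_info("wrist")
cv2.imwrite("pics/w2.png",read_camera("wrist")[:,:,::-1])
cv2.imwrite("pics/s2.png",cv2.resize(read_camera("scene")[150:280,250:410,::-1],None,fx=4.5,fy=4.5,interpolation=cv2.INTER_CUBIC))
E
```

```text
2.325 [ 0.52978559 -0.08107929  0.06778127] [ 0.11821075 -0.32630569  0.21851889]
```

View pics/w2.png

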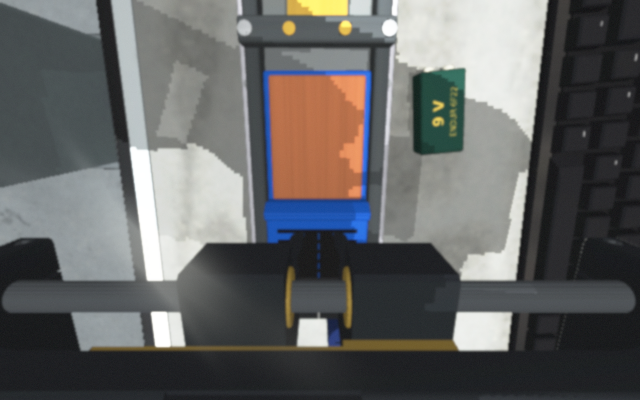

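View pics/s2.png

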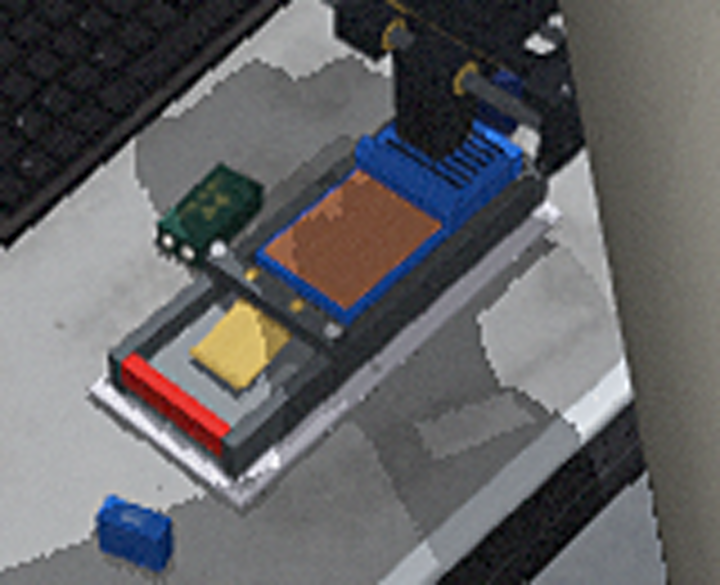

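Emit:
{"name": "jog_arm", "arguments": {
  "steps": [
    [0,[0,0,0.6],0],
    [0,[0,0,1.0],0],
    [0,[0,0,1.3],0],
    [0,[0,0,1.6],0],
    [0,[0,0,1.6],0]
  ]
}}

```text
time: 3.05
ee_pos: [0.5299, -0.0806, 0.0515]
ee_rot: [0.0, 0.694, 0.72, 0.0]
ft_force: [-3.0, -0.1, 8.9]
finger_gap: 0.003
```

Emit:
{"name": "jog_arm", "arguments": {
  "steps": [
    [0,[0,0,0.15],0],
    [0,[0,0,0.15],0],
    [0,[0,0,0.15],0]
  ]
}}

```text
time: 3.42
ee_pos: [0.53, -0.0806, 0.0512]
ee_rot: [0.001, 0.694, 0.72, 0.0]
ft_force: [-8.3, 0.2, 22.4]
finger_gap: 0.006
```

Emit:
{"name": "jog_arm", "arguments": {
  "steps": [
    [0,[0,-0.05,0.1],0],
    [0,[0.4,-0.1,0.1],0],
    [0,[0.8,-0.1,0.1],0],
    [0,[1.2,-0.1,0.1],0],
    [0,[1.6,-0.1,0.1],0]
  ]
}}

```text
time: 4.05
ee_pos: [0.5308, -0.0672, 0.0513]
ee_rot: [0.005, 0.694, 0.72, 0.001]
ft_force: [-0.2, -13.1, 20.6]
finger_gap: 0.007
```

```bash
python3 - <<'E'
from h import *
o=get_obs(); print(o["time"],o["ee_pos"],o["ft_force"])
cv2.imwrite("pics/w3.png",read_camera("wrist")[:,:,::-1])
cv2.imwrite("pics/s3.png",cv2.resize(read_camera("scene")[150:280,250:410,::-1],None,fx=4.5,fy=4.5,interpolation=cv2.INTER_CUBIC))
E
```

```text
4.05 [ 0.53078508 -0.06717813  0.05134986] [ -0.22961136 -13.09348193  20.60508934]
```

View pics/w3.png

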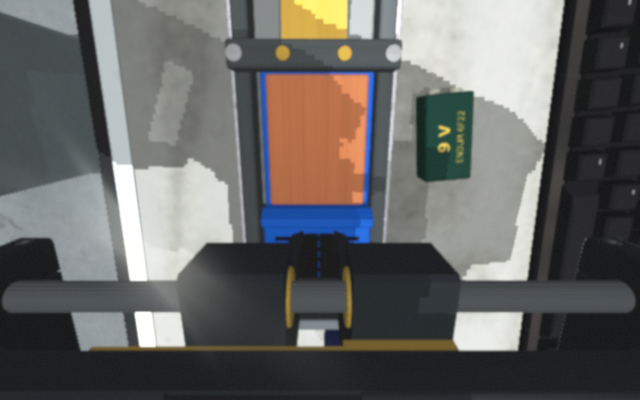

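View pics/s3.png

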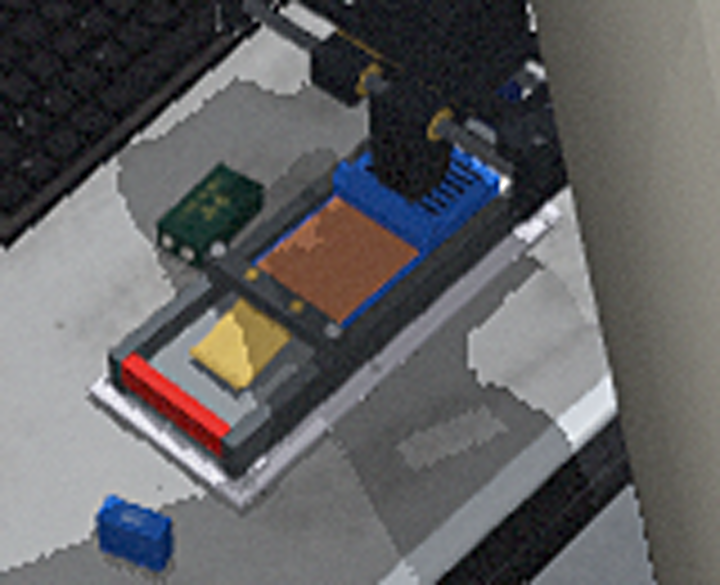

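Emit:
{"name": "jog_arm", "arguments": {
  "steps": [
    [0,[0.2,0,0.15],0],
    [0,[0.6,0,0.15],0],
    [0,[1.0,0,0.15],0],
    [0,[1.4,0,0.15],0],
    [0,[1.8,0,0.15],0]
  ]
}}

```text
time: 4.78
ee_pos: [0.5305, -0.0512, 0.0513]
ee_rot: [0.007, 0.694, 0.72, -0.0]
ft_force: [-8.8, -24.4, 36.1]
finger_gap: 0.002
```

Emit:
{"name": "jog_arm", "arguments": {
  "steps": [
    [0,[0.3,-0.1,0],0],
    [0,[0.6,-0.1,0],0],
    [0,[0.9,-0.1,0],0]
  ]
}}

```text
time: 5.15
ee_pos: [0.5302, -0.0422, 0.0513]
ee_rot: [0.008, 0.694, 0.72, 0.001]
ft_force: [-2.0, -22.9, 31.3]
finger_gap: 0.004
```

```bash
python3 - <<'E'
from h import *
o=get_obs(); print(o["time"],o["ee_pos"],o["ft_force"])
cv2.imwrite("pics/w4.png",read_camera("wrist")[:,:,::-1])
cv2.imwrite("pics/s4.png",cv2.resize(read_camera("scene")[150:280,250:410,::-1],None,fx=4.5,fy=4.5,interpolation=cv2.INTER_CUBIC))
E
```

```text
5.15 [ 0.53022118 -0.04215993  0.05134069] [ -1.96105051 -22.89834794  31.34226015]
```

View pics/w4.png

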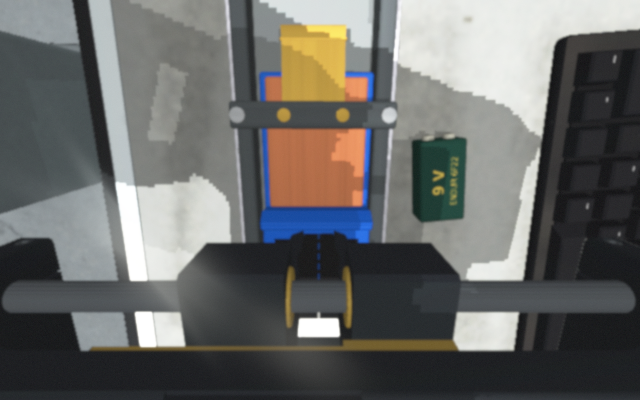

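View pics/s4.png

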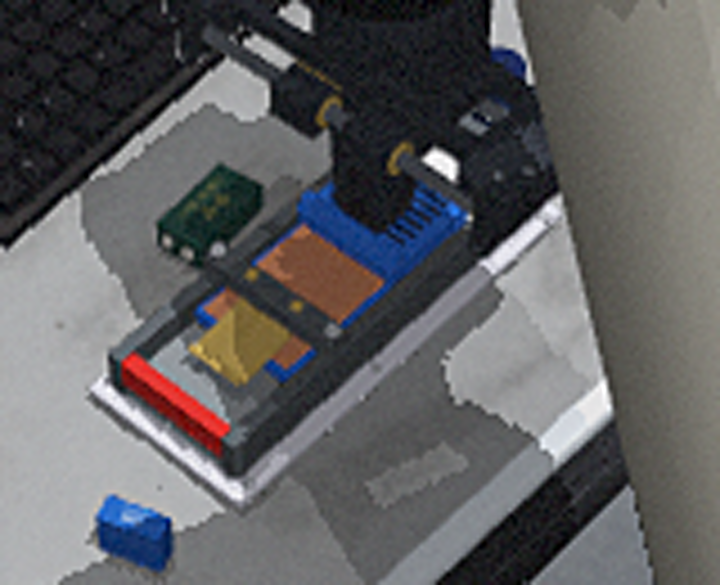

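Emit:
{"name": "jog_arm", "arguments": {
  "steps": [
    [0,[0.4,-0.02,0],0],
    [0,[0.8,-0.04,0],0],
    [0,[1.2,-0.06,0],0],
    [0,[1.6,-0.08,0],0],
    [0,[2.0,-0.1,0],0]
  ]
}}

```text
time: 5.88
ee_pos: [0.5291, -0.0215, 0.0513]
ee_rot: [0.008, 0.694, 0.72, 0.002]
ft_force: [1.6, -19.9, 29.4]
finger_gap: 0.004
```

Emit:
{"name": "jog_arm", "arguments": {
  "steps": [
    [0,[0.3,0,0.03],0],
    [0,[0.6,0,0.03],0],
    [0,[0.9,0,0.03],0],
    [0,[1.2,0,0.03],0]
  ]
}}

```text
time: 6.38
ee_pos: [0.5289, -0.0096, 0.0513]
ee_rot: [0.008, 0.694, 0.72, 0.002]
ft_force: [0.6, -20.4, 31.5]
finger_gap: 0.008
```

```bash
python3 - <<'E'
from h import *
o=get_obs(); print(o["time"],o["ee_pos"],o["ft_force"])
cv2.imwrite("pics/w5.png",read_camera("wrist")[:,:,::-1])
cv2.imwrite("pics/s5.png",cv2.resize(read_camera("scene")[150:280,250:410,::-1],None,fx=4.5,fy=4.5,interpolation=cv2.INTER_CUBIC))
E
```

```text
6.375 [ 0.52888606 -0.00963982  0.05133603] [  0.55991943 -20.435114    31.4690099 ]
```

View pics/w5.png

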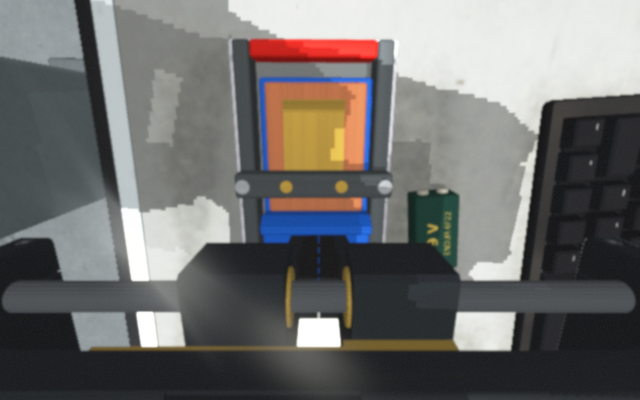

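View pics/s5.png

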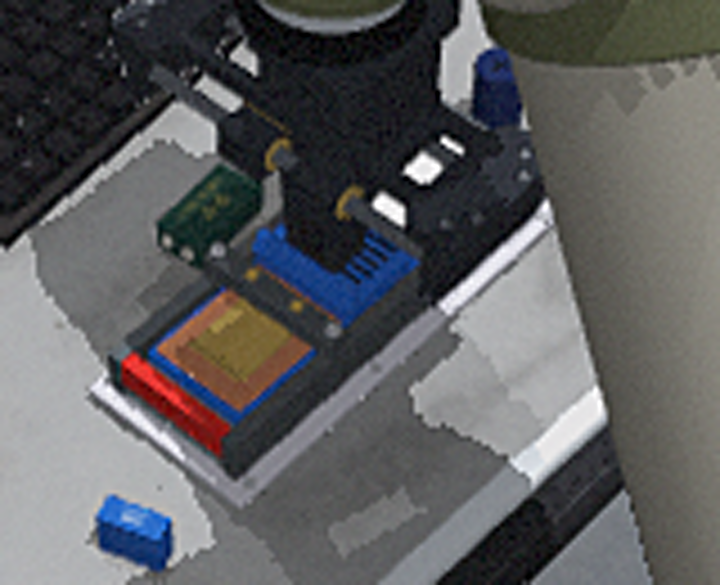

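Emit:
{"name": "jog_arm", "arguments": {
  "steps": [
    [0,[0.2,0,0],0],
    [0,[0.4,0,0],0],
    [0,[0.6,0,0],0],
    [0,[0.6,0,0],0]
  ]
}}

```text
time: 6.98
ee_pos: [0.5286, -0.0034, 0.0513]
ee_rot: [0.008, 0.694, 0.72, 0.002]
ft_force: [0.9, -18.6, 32.9]
finger_gap: 0.006
```

```bash
python3 - <<'E'
from h import *
o=get_obs(); print(o["time"],o["ee_pos"],o["ft_force"])
cv2.imwrite("pics/w6.png",cv2.resize(read_camera("wrist")[20:270,200:430,::-1],None,fx=2.4,fy=2.4,interpolation=cv2.INTER_CUBIC))
E
```

```text
6.975 [ 0.52864847 -0.00340675  0.05131303] [  0.89276778 -18.63246152  32.94460339]
```

View pics/w6.png

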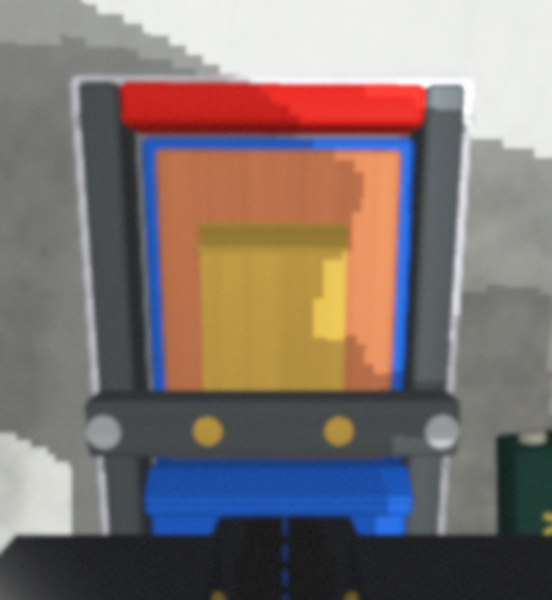

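Emit:
{"name": "jog_arm", "arguments": {
  "steps": [
    [0,[0.1,0,0],0],
    [0,[0.2,0,0],0],
    [0,[0.2,0,0],0]
  ]
}}

```text
time: 7.4
ee_pos: [0.5286, -0.002, 0.0513]
ee_rot: [0.008, 0.694, 0.72, 0.002]
ft_force: [0.6, -23.0, 32.9]
finger_gap: 0.008
```

Emit:
{"name": "jog_arm", "arguments": {
  "steps": [
    [0,[0,0,-0.2],0],
    [0,[-0.1,0,-0.5],0],
    [0,[-0.2,0,-1.5],0],
    [0,[-0.3,0,-4],0],
    [0,[-0.4,0,-8],0]
  ]
}}

```text
time: 8.02
ee_pos: [0.5231, -0.0015, 0.1263]
ee_rot: [-0.001, 0.694, 0.72, -0.001]
ft_force: [-0.2, 0.2, -0.1]
finger_gap: 0.009
```

Emit:
{"name": "jog_arm", "arguments": {
  "steps": [
    [0,[-4,0,-5],0],
    [0,[-8,0,-8],0],
    [0,[-13,0,-8],0],
    [0,[-18,0,-8],0],
    [0,[-18,0,-8],0]
  ]
}}

```text
time: 8.65
ee_pos: [0.5299, -0.184, 0.2058]
ee_rot: [-0.0, 0.696, 0.718, -0.0]
ft_force: [-0.2, 0.1, 0.2]
finger_gap: 0.008
```

```bash
python3 - <<'E'
from h import *
o=get_obs(); print(o["time"],o["ee_pos"],o["ft_force"])
cv2.imwrite("pics/w7.png",read_camera("wrist")[:,:,::-1])
cv2.imwrite("pics/s7.png",cv2.resize(read_camera("scene")[150:280,250:410,::-1],None,fx=4.5,fy=4.5,interpolation=cv2.INTER_CUBIC))
cv2.imwrite("pics/t7.png",cv2.resize(read_camera("top")[165:240,260:420,::-1],None,fx=5,fy=5,interpolation=cv2.INTER_CUBIC))
E
```

```text
8.65 [ 0.52988926 -0.18401117  0.20583887] [-0.16169222  0.11220139  0.24489973]
```

View pics/w7.png

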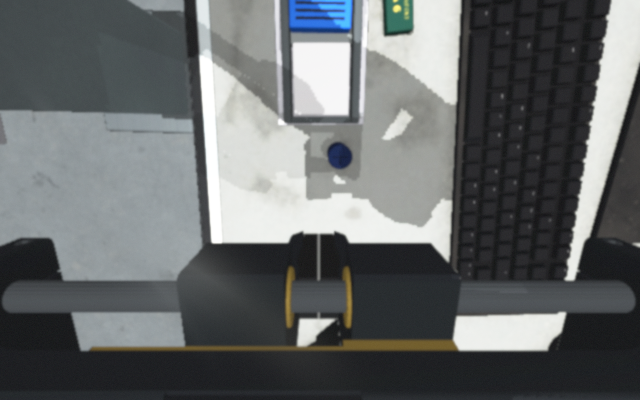

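View pics/s7.png

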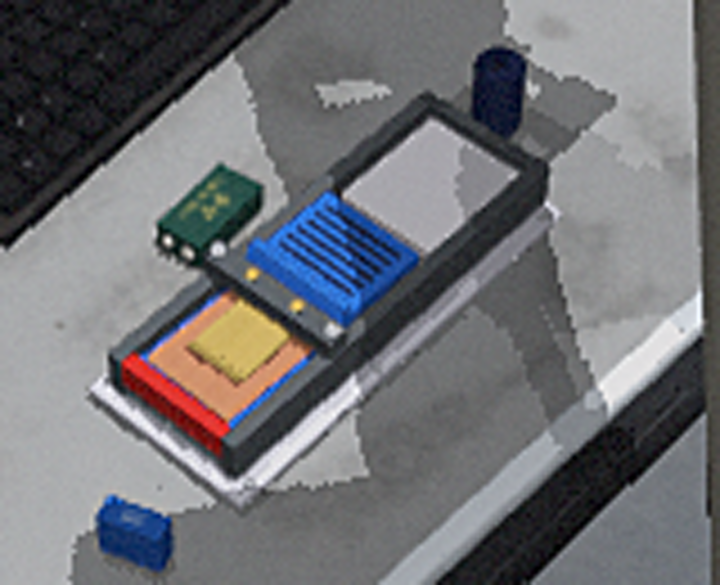

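View pics/t7.png

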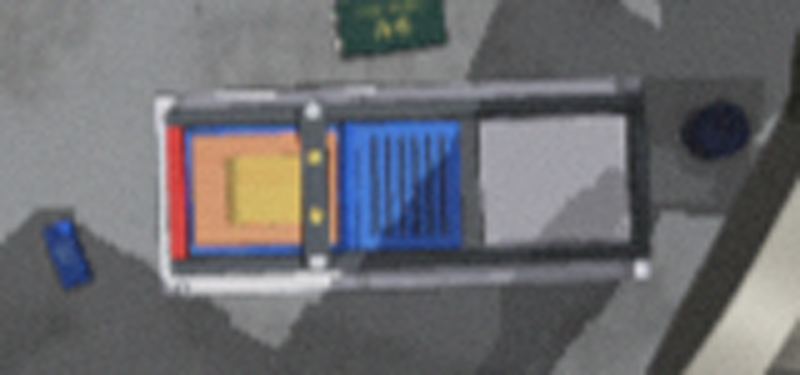

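```bash
python3 -c "
from workcell import *
print(hand_in()); print(get_obs()['time'])"
```

```text
the job is handed in; nothing more can be done
None
the job is handed in; nothing more can be done
```

I pressed the carrier down with the closed fingertips, about 22–36 N on the pad, until it was level with the slide floor. Keeping it pressed, I pushed it by the ridge under the bridge and the leaf spring to within about a millimetre of the end stop. Then I lifted straight up, backed the hand away, and handed in at about 8.8 s.

**Last checks:**
- **Carrier:** the nose is under the bridge and leaf spring, at or very near the red stop. That puts its origin at about x +32 mm.
- **White plate:** it is clear of the carrier, with about 9 mm of slide floor showing between them, and it looks sprung up. I judged its height by eye and did not measure it.
- **Other parts:** the capacitor, relay and battery are at the same pixel positions as at the start.
- **Robot:** the wrist force is near 0 N and the hand is well away from the fixture.

**Disagreement:** the wrist camera and my fit from the other two cameras differed by about 3 mm along the slide. I settled the final position by watching the gap to the stop close.

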